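# Catch the pop-out capsule tray

## Task

Press the dispenser's key fully down with one fingertip so that the spring pops the capsule tray out, and trap the tray with the other finger, standing in its way on the runway, before it runs off the open end. Finish while holding: key still pressed down, the tray out by a finger's width (15 mm) or more, still wholly on the runway and stopped against your finger. Do not lift the tray, and leave the mug, jug, canister and frother where they stand.

Things in the scene. Friction and masses are not known exactly. Their poses are not given: they have to be found in the camera images.
- dispenser: White plastic capsule dispenser, fixed. Origin on the ledge, under the middle of the latched tray's front face; the tray pops out along its -x, the key is on its +y side, z up. Housing x +15 to +125 mm, 64 mm wide, 85 mm high. Key block beside the runway: x -79 to -1, y +31 to +85 mm, 30 mm high. Once the key is about 6 mm down, a damped spring drives the tray out with 3 to 4 N at 20 to 70 mm/s.
- runway_end (a point): Middle of the runway's open end, on its floor: x -85, y 0, z +30 mm in the dispenser's frame. The level floor, 30 mm above the ledge, runs from here into the housing between two low side guides: 46 mm apart inside, 56 mm over all, 6 mm high above the floor. Untrapped, the tray is pushed on until it drops off here.
- tray: Loose open steel tray with a copper-foil coffee capsule fixed in it, 70 mm long (x), 42 mm wide (y), rim 26 mm and capsule top 33 mm above its underside, 0.12 kg. Origin at the centre of the underside, axes as the dispenser's. Latched, its origin is at x +35 mm in the dispenser's frame; it is wholly on the runway as far as x -50 mm. A steel catch of the key holds its front.
- key (a joint): Travel of the key: 0 is up, grows as it is pressed, to its stop at 0.010 m; counts as fully down above 0.0075. Spring 3 N at rest to 6 N at the stop, a little more while the catch lets go. Let go, it comes up again and its catch pushes up under the tray.
- key_top (a point): Centre of the key's flat top (grey plastic, 50 mm in x, 40 mm in y), at x -40, y +58 mm in the dispenser's frame; 52 mm above the ledge when up, 42 mm when down, so then 12 mm above the runway floor and below the tray's rim (56 mm): a finger level with it over the runway's centre line, 58 mm to the side, bars the tray and clears the runway.
- mug: Clear glass mug, 80 mm across, 90 mm high; origin at the centre of its underside. Leave alone.
- jug: Stainless steel milk jug, 86 mm across plus handle, 105 mm high; origin at the centre of its underside. Leave alone.
- canister: Black plastic coffee canister with clear clip-on lid, 94 mm across, 111 mm high; origin at the centre of its underside. Leave alone.
- frother: Black milk frother with a small steel button low on its side, 96 mm across, 138 mm high; origin at the centre of its underside. Leave alone.
Not all that is in view belongs to the job. Several things have the shape of the tray; the one meant has the colours described above. Several things have the shape of the dispenser; the one meant has the colours described above.

How it is judged:
By the outcome, as a careful person would: the job done as asked, in the order asked, and still so for the second after the job is handed in, while the arm keeps its last pose, push and grip.
It also fails if it takes over 32 s, if anything falls off the work surface, if the arm or the gripper's body presses on something with over 40 N, if the wrist force passes 120 N, or if a joint passes its speed limit or range.

## Robot

A 6-joint arm with a two-finger parallel gripper is mounted at the origin on the work surface. World frame = base frame: x ahead of the robot, y to its left, z up, the work surface at z = 0. Lengths are in m, angles in rad, forces in N, time in s.
With the tool pointing down it reaches from about 0.275 to 0.775 m from the base axis. Payload 14.6 kg.
Tool frame: the origin (TCP) lies on the centre line of the jaws, within the pads' length; the fingertips stand 25 mm ahead of it and the grasp point (between the pads) lies 6 mm ahead of it (robot.tips_ahead is the distance from the TCP to the fingertips, in m); z points along the fingers, y is the line along which they close (so a half turn about z gives the same grasp; the last joint's range is limited). The gripper opens to 85 mm and grips with 20 to 120 N. Pads are 22 mm wide; open, the fingers measure 114 mm over their backs; the gripper's body (76 mm by 85 mm) begins 54 mm behind the grasp point. The pads swing forward as they close: fully open they stand 13 mm farther back than shut.
Start: joints at [1.14, 0.263, -0.048, 1.259, 0, 1.415], TCP at [0.143, 0.505, 0.256] pointing down, gripper open.
Joint ranges: [-2.65, 2.65], [-0.89, 1.7], [-1.18, 1.37], [-2.13, 2.11], [-1.35, 1.29], [-3.14, 3.14]. Speed limits (rad/s): [1.89, 1.89, 2.57, 2.79, 3.14, 3.14].

## Interface

Orientations are given as a 3x3 rotation matrix whose columns are the frame's x, y, z axes.
In Python, from bench import robot gives the robot as it stands. The module is installed in compiled form; this text tells all that it offers.
- The arm moves only by the tool drive_tool, never from a script. Its arguments are lists of equal length, an entry for each row: "delta_rot": the turn, a rotation vector about the tool's x, y, z in rad, a list of three; "linear": the shift along the tool's x, y, z in mm, a list of three; "fingers": the closure in counts, from 0 (fully open) to 255 (shut). A call has 1 to 10 rows; each row is the pose to reach, as a shift and turn from the pose commanded when the call began, along the tool's axes at that moment; what a row does not reach only later rows make up. A row lasts 1/10 s, in which the tool goes at most 50 mm and 8.59 degrees, less where a joint would pass 70% of its speed; a pose out of reach is approached as far as the arm can. A call with a gripper value outside its range is refused whole. The fingers move at their own pace and stop on an object; "newtons" is the grip in N (left out, the last holds). Time passes only in rows, so rows that repeat a pose let the fingers close. It gives the time, the measured TCP pose, the force, the opening and the grip force at its end, in the units of the state.
- robot.get_obs(): the state, without advancing time (a new reading comes with each control period).
- robot.camera(name): name is "scene" or "side" or "wrist"; returns the picture (480x640x3 uint8, red, green, blue); there is no depth.
- robot.calibration(name): a dict with "intrinsics" (3x3 intrinsics, pixels), "eye" and "attitude" of the camera in the world; the wrist camera has in their place "T_tool_cam" (4x4, takes a point from camera to tool coordinates, whose origin is the TCP and whose axes are the flange's). Camera axes: x right, y up, looking along -z (the intrinsics and any distortion apply to the point x, -y, -z); pixel columns grow to the right and rows downward; lengths in m; the calibration is good to about 2 mm. A picture is of the moment at which its call begins: read the wrist's pose just before it. calibration takes no time and is no camera call.
- robot.close_job(): hands the job in; it is judged then, once.
Trained networks look in the newest picture that a camera, given by its name, has taken for a name from the list of things; names that differ only in an ending like _2 or _b are one class to them, and where a whole thing is asked for, a point or a joint stands for the part that bears it (a point fixed in the world has none). Each returns a list of dicts, best first, with "confidence" (0 to 1); they miss things now and then, are a little off and sometimes report something else, mostly with a low value. They report only what shows in the picture. A call takes as long as a camera call. They do not tell look-alikes from the thing itself.
- robot.cut_out(query, camera): "region" (480x640 bool, what is visible of it) and "box" ([left, top, right, bottom] in pixels, round what is visible of it).
The state is a dict: "time_s": time; "joints": joint angles; "joint_vel": joint speeds; "joint_efforts": joint torques, N m; "position": TCP position; "tool_rot": TCP orientation; "ft_force": force on the tool from outside, world axes, zero at the start; "moment": the same for the moment, N m; "finger_gap": opening from 0.0 (shut) to 1.0 (fully open); "grip_force": force on a finger pad.
Only numpy, scipy, OpenCV 4.12 (cv2) and the standard library are available. Lean on these libraries where they do the work, as an engineer would, in place of code of your own. Each camera call takes 0.05 s, during which the arm holds its last target. There are 200 camera calls.

## Working session

There is one attempt and no reset: what is moved stays moved. The work goes in short steps, Python scripts to look and compute and a tool call to move; the robot and the scene stay as the last step left them, time stands still between calls to the robot, and variables do not carry over. Pictures are saved under pics/ and viewed, at most 10 in all, crops included, and the job is handed in when it is done.

Besides the shell and the picture viewer there is one more tool, called after "Emit:" as a command line: name --argument value ..., lists and objects as JSON in quotes. drive_tool: Moves the arm, as the interface text tells. Its arguments: {"type":"object","properties":{"delta_rot":{"type":"array","items":{"type":"array","items":{"type":"number"}}},"linear":{"type":"array","items":{"type":"array","items":{"type":"number"}}},"fingers":{"type":"array","items":{"type":"number"}},"newtons":{"type":"number"}},"required":["delta_rot","linear","fingers"]}

```bash
mkdir -p pics; python3 - <<'E'
from bench import robot
import cv2,numpy as np
np.set_printoptions(precision=4,suppress=True)
for c in ["scene","side"]:
    im=robot.camera(c); cv2.imwrite(f"pics/{c}0.png",im[:,:,::-1])
    k=robot.calibration(c); print(c,k)
    for q in ["dispenser","tray","key","mug","jug","canister","frother"]:
        print(q,[(round(d["confidence"],2),[int(v) for v in d["box"]]) for d in robot.cut_out(q,c)])
print(robot.calibration("wrist")); print(robot.get_obs())
E
```

```text
scene {'intrinsics': array([[458.978 ,   0.    , 321.4054],
       [  0.    , 458.978 , 230.8303],
       [  0.    ,   0.    ,   1.    ]]), 'eye': array([0.7646, 0.3866, 0.6131]), 'attitude': array([[-0.8413, -0.4421,  0.3111],
       [ 0.5404, -0.6712,  0.5074],
       [-0.0155,  0.595 ,  0.8036]])}
dispenser [(0.95, [409, 208, 573, 298]), (0.92, [217, 222, 388, 339])]
tray [(0.76, [161, 325, 221, 379]), (0.64, [300, 247, 319, 280])]
key [(0.83, [324, 258, 376, 296]), (0.73, [506, 242, 567, 279])]
mug [(0.9, [248, 141, 298, 214]), (0.52, [218, 226, 384, 335])]
jug [(0.63, [170, 171, 236, 260])]
canister [(0.97, [381, 310, 476, 414])]
frother [(0.74, [269, 335, 349, 447])]
side {'intrinsics': array([[438.8002,   0.    , 320.9211],
       [  0.    , 438.8002, 235.9225],
       [  0.    ,   0.    ,   1.    ]]), 'eye': array([ 0.1077, -0.4127,  0.4652]), 'attitude': array([[ 0.7229,  0.3791, -0.5776],
       [-0.6905,  0.369 , -0.6221],
       [-0.0228,  0.8486,  0.5286]])}
dispenser [(0.58, [114, 221, 254, 316]), (0.56, [275, 190, 390, 285])]
tray [(0.86, [389, 198, 412, 224]), (0.36, 
[... 461 characters left out ...]
      [ 1.    ,  0.0016,  0.0012,  0.001 ],
       [ 0.0006,  0.292 , -0.9564, -0.1181],
       [ 0.    ,  0.    ,  0.    ,  1.    ]])}
{'time_s': 0.8, 'joints': array([ 1.1397,  0.2631, -0.0483,  1.2594, -0.    ,  1.4155]), 'joint_vel': array([ 0.0014, -0.001 , -0.0005,  0.0005,  0.0005,  0.0011]), 'joint_efforts': array([ -0.0054, -63.7386,  38.4763,   0.0009,  -0.0005,  -0.    ]), 'position': array([0.143 , 0.5052, 0.2563]), 'tool_rot': array([[-0.9622,  0.2723,  0.    ],
       [ 0.2723,  0.9622, -0.    ],
       [-0.    , -0.    , -1.    ]]), 'ft_force': array([-0.1136, -0.3937,  0.3622]), 'moment': array([-0.0671,  0.0013,  0.0016]), 'grip_force': 0.0, 'finger_gap': 0.9999295840087228}
```

View pics/scene0.png

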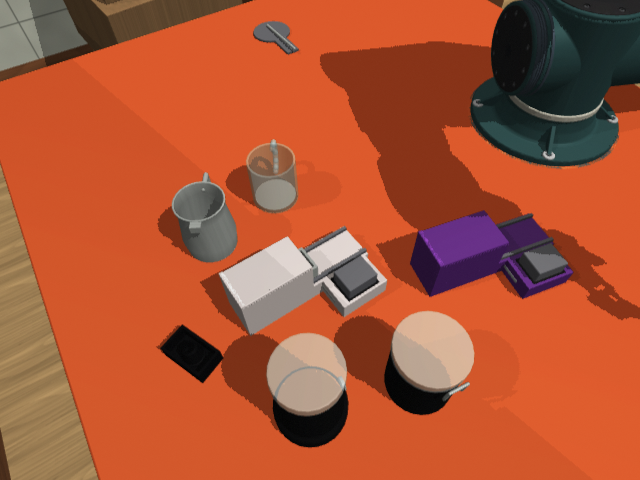

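View pics/side0.png

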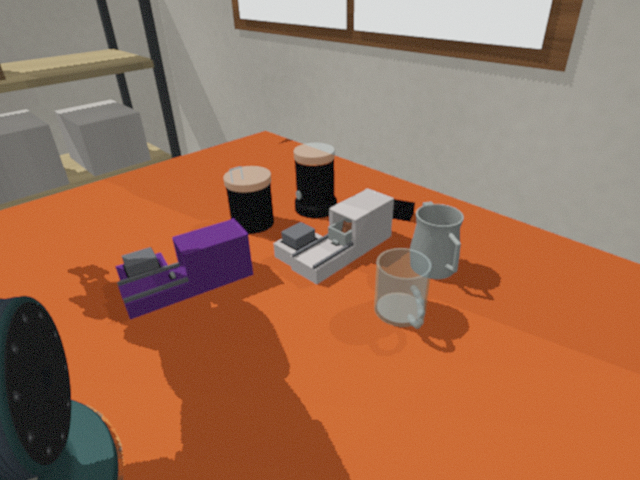

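The scene view shows the white dispenser at about (300,280), with its key at (354,277) and runway at (335,250). The purple look-alike is at (490,250), with its key at (545,262). A black tray-like block sits at (192,353). In the side view the white dispenser is at (335,235), with a copper capsule showing in its mouth at (347,226). I choose the white one, and next I fit its pose from the masks.

```bash
cat > h.py <<'E'
import numpy as np,cv2
from bench import robot
from scipy.optimize import minimize
np.set_printoptions(precision=4,suppress=True)
def cam(c,obs=None):
    k=robot.calibration(c)
    if c=="wrist":
        T=np.eye(4);T[:3,:3]=obs["tool_rot"];T[:3,3]=obs["position"];T=T@k["T_tool_cam"];return k["intrinsics"],T[:3,:3],T[:3,3]
    return k["intrinsics"],k["attitude"],k["eye"]
def proj(P,C):
    K,R,e=C; p=(np.asarray(P)-e)@R; p=p*[1,-1,-1]; q=p@K.T; return q[:,:2]/q[:,2:]
def Rz(a): return np.array([[np.cos(a),-np.sin(a),0],[np.sin(a),np.cos(a),0],[0,0,1]])
def w(P,s): return np.asarray(P,float)/1000@Rz(s[2]).T+[s[0],s[1],0]
BX=[(15,125,-32,32,0,85),(-79,-1,31,85,0,30),(-85,15,-28,28,0,36),(-65,-15,38,78,30,52)]
def box(b): return np.array([[b[i],b[2+j],b[4+k]] for i in(0,1) for j in(0,1) for k in(0,1)])
def sil(s,C,bx=BX):
    m=np.zeros((480,640),np.uint8)
    for b in bx:
        h=cv2.convexHull(proj(w(box(b),s),C).astype(np.float32))
        cv2.fillConvexPoly(m,np.round(h*16).astype(np.int32),1,cv2.LINE_8,4)
    return m>0
def fit(s0,MC):
    f=lambda s:-sum((m&sil(s,C)).sum()/(m|sil(s,C)).sum() for m,C in MC)/len(MC)
    S=np.array([s0]+[np.array(s0)+d for d in np.diag([.02,.02,.15])])
    r=minimize(f,s0,method="Nelder-Mead",options=dict(initial_simplex=S,maxiter=300,xatol=1e-4,fatol=1e-4));return r
E
python3 - <<'E'
from h import *
M=[]
for c,u,v in [("scene",300,280),("side",335,235)]:
    robot.camera(c)
    d=min(robot.cut_out("dispenser",c),key=lambda d:abs((d["box"][0]+d["box"][2])/2-u))
    print(d["box"]); M.append((d["region"].astype(bool),cam(c)))
best=None
for a in np.arange(-3,3.2,.5):
    for x0 in[(.45,.1),(.5,.2),(.45,.0)]:
        r=fit([*x0,a],M)
        if best is None or r.fun<best.fun: best=r
print(best.x,best.fun)
for m in M: print(fit(best.x,[m]).x)
s=best.x;C=cam("scene");im=robot.camera("scene")[:,:,::-1].copy()
C2=cam("side");im2=robot.camera("side")[:,:,::-1].copy()
for I,c in((im,C),(im2,C2)):
  for b in BX:
    q=proj(w(box(b),s),c).astype(int)
    for i in range(8):
      for j in(1,2,4):
        if not i&j: cv2.line(I,tuple(map(int,q[i])),tuple(map(int,q[i|j])),(0,255,0),1)
o=np.hstack([cv2.resize(im[200:360,200:400],(400,320)),cv2.resize(im2[170:300,260:410],(370,320))]);cv2.imwrite("pics/fit.png",o)
# obstacles, at mask-bottom centre rough
def plane(u,v,C,z):
    K,R,e=C; d=R@(np.linalg.inv(K)@[u,v,1]*[1,-1,-1]); return (e+d*(z-e[2])/d[2])[:2]
for n,u,v,z in[("mug",275,195,0),("jug",210,243,0),("canister_top",433,347,.111),("frother_top?",307,374,.138)]: print(n,plane(u,v,C,z))
E
```

```text
[219.5, 224.3, 389.4, 338.4]
[275.0, 186.8, 390.8, 283.3]
[0.588  0.0635 0.0471] -0.9235559027646701
[0.5883 0.0635 0.0339]
[0.5875 0.0624 0.0524]
mug [ 0.5531 -0.112 ]
jug [ 0.693  -0.0801]
canister_top [0.5529 0.2786]
frother_top? [0.694  0.2353]
```

View pics/fit.png

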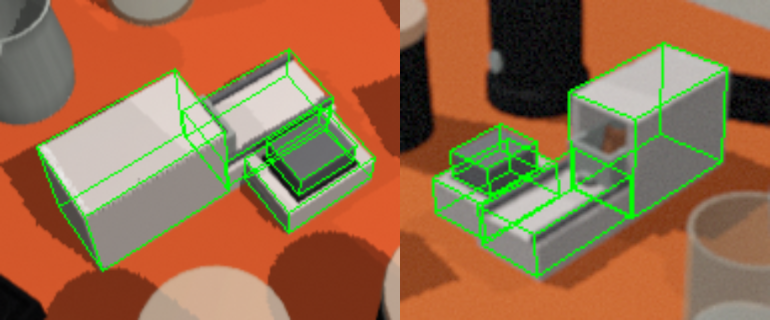

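The fit overlays both views well: origin (0.588, 0.0635), yaw about 0.047. Key top comes out near (0.545, 0.120). Now I go above the spot.

Emit:
drive_tool --delta_rot '[[0,0,-0.15],[0,0,-0.3],[0,0,-0.323],[0,0,-0.323],[0,0,-0.323],[0,0,-0.323],[0,0,-0.323],[0,0,-0.323],[0,0,-0.323],[0,0,-0.323]]' --linear '[[-35,-20,0],[-75,-43,0],[-115,-67,0],[-155,-90,0],[-195,-113,0],[-235,-136,0],[-275,-160,0],[-315,-183,0],[-355,-206,0],[-395,-229,0]]' --fingers '[120,120,120,120,120,120,120,120,120,120]' --newtons 40

```text
time_s: 2.1
position: [0.4618, 0.1755, 0.2564]
tool_rot: [[-0.999, -0.047, 0.0], [-0.047, 0.999, 0.0], [-0.0, 0.0, -1.0]]
ft_force: [0.7, 1.7, 0.1]
finger_gap: 0.527
grip_force: 0.0
```

Emit:
drive_tool --delta_rot '[[0,0,0],[0,0,0],[0,0,0],[0,0,0],[0,0,0],[0,0,0]]' --linear '[[-27,-30,0],[-54,-60,0],[-80,-90,20],[-80,-90,50],[-80,-90,80],[-80,-90,80]]' --fingers '[122,122,122,122,122,122]'

```text
time_s: 2.7
position: [0.5432, 0.0908, 0.1732]
tool_rot: [[-0.999, -0.047, -0.006], [-0.047, 0.999, -0.0], [0.006, 0.0, -1.0]]
ft_force: [-0.1, 1.0, 1.0]
finger_gap: 0.519
grip_force: 0.0
```

```bash
python3 - <<'E'
from h import *
o=robot.get_obs();im=robot.camera("wrist")[:,:,::-1].copy();C=cam("wrist",o);s=[.588,.0635,.0471]
print(o["position"],o["finger_gap"],o["ft_force"],robot.tips_ahead)
for b in BX:
    q=proj(w(box(b),s),C)
    for i in range(8):
      for j in(1,2,4):
        if not i&j: cv2.line(im,tuple(map(int,q[i])),tuple(map(int,q[i|j])),(0,255,0),1)
cv2.imwrite("pics/w1.png",im)
E
```

```text
[0.5432 0.0908 0.1732] 0.5186748155320388 [-0.0913  1.0254  0.9541] 0.025
```

View pics/w1.png

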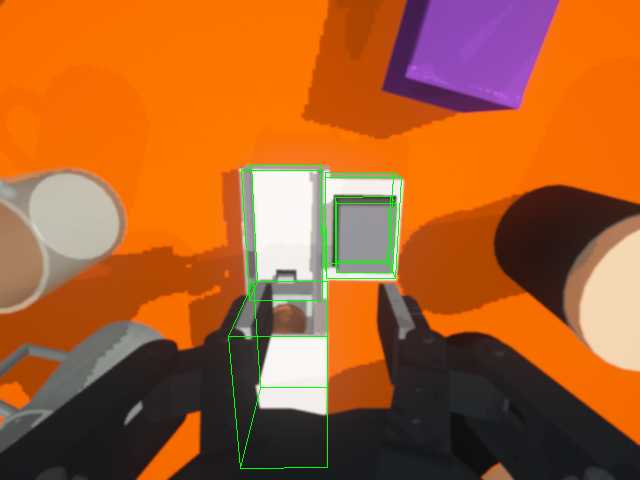

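The wrist view shows the white dispenser with the copper capsule in its mouth at (288,318) and the key at (365,235). The overlay agrees. The left finger is over the runway's line and the right one over the key's. I go down.

Emit:
drive_tool --delta_rot '[[0,0,0],[0,0,0],[0,0,0],[0,0,0],[0,0,0],[0,0,0],[0,0,0]]' --linear '[[0,0,25],[0,0,50],[0,0,70],[0,0,82],[0,0,88],[0,0,90],[0,0,90]]' --fingers '[122,122,122,122,122,122,122]'

```text
time_s: 3.45
position: [0.5453, 0.0912, 0.087]
tool_rot: [[-0.999, -0.047, 0.001], [-0.047, 0.999, 0.0], [-0.001, -0.0, -1.0]]
ft_force: [-0.4, -0.6, -0.1]
finger_gap: 0.521
grip_force: 0.0
```

```bash
python3 - <<'E'
from h import *
o=robot.get_obs();print(o["position"],o["ft_force"])
a=robot.camera("wrist")[:,:,::-1];b=robot.camera("side")[:,:,::-1];c=robot.camera("scene")[:,:,::-1]
im=np.hstack([cv2.resize(a[150:480,150:500],(400,377)),cv2.resize(b[150:300,260:410],(377,377))])
cv2.imwrite("pics/d1.png",im)
E
```

```text
[0.5453 0.0912 0.087 ] [-0.3969 -0.6425 -0.1299]
```

View pics/d1.png

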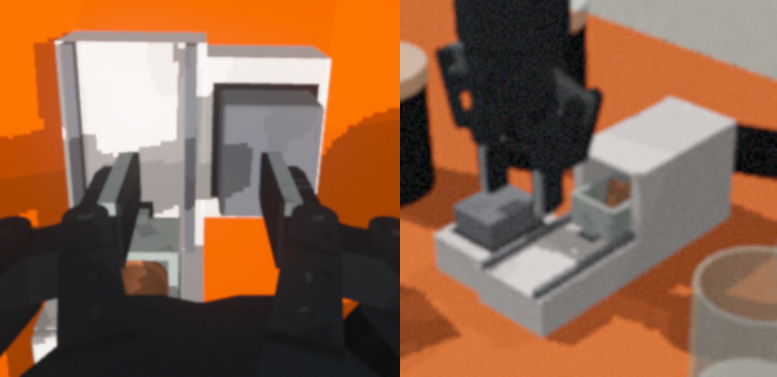

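The left finger (crop 120,180) is over the middle of the runway and the right one (280,185) is over the key, with the tray still latched. I press in small steps.

Emit:
drive_tool --delta_rot '[[0,0,0],[0,0,0],[0,0,0],[0,0,0],[0,0,0],[0,0,0]]' --linear '[[0,0,4],[0,0,8],[0,0,11],[0,0,14],[0,0,16],[0,0,16]]' --fingers '[122,122,122,122,122,122]'

```text
time_s: 4.2
position: [0.5447, 0.0911, 0.0701]
tool_rot: [[-0.999, -0.047, -0.0], [-0.047, 0.999, 0.0], [0.0, 0.0, -1.0]]
ft_force: [-1.8, 0.6, 3.4]
finger_gap: 0.52
grip_force: 1.9
```

Emit:
drive_tool --delta_rot '[[0,0,0],[0,0,0],[0,0,0],[0,0,0]]' --linear '[[0,0,2],[0,0,4],[0,0,5],[0,0,5]]' --fingers '[122,122,122,122]'

```text
time_s: 4.6
position: [0.5448, 0.0911, 0.0653]
tool_rot: [[-0.999, -0.047, -0.0], [-0.047, 0.999, -0.0], [0.0, 0.0, -1.0]]
ft_force: [-2.5, 0.5, 5.4]
finger_gap: 0.523
grip_force: 2.8
```

Emit:
drive_tool --delta_rot '[[0,0,0],[0,0,0],[0,0,0],[0,0,0]]' --linear '[[0,0,1],[0,0,2],[0,0,3],[0,0,3]]' --fingers '[122,122,122,122]'

```text
time_s: 5.0
position: [0.5449, 0.0913, 0.0643]
tool_rot: [[-0.999, -0.047, 0.002], [-0.047, 0.999, 0.0], [-0.002, 0.0, -1.0]]
ft_force: [-12.8, -1.9, 38.8]
finger_gap: 0.523
grip_force: 21.5
```

Emit:
drive_tool --delta_rot '[[0,0,0],[0,0,0],[0,0,0]]' --linear '[[0,0,-1],[0,0,-1.5],[0,0,-1.5]]' --fingers '[122,122,122]'

```text
time_s: 5.3
position: [0.5448, 0.0912, 0.0646]
tool_rot: [[-0.999, -0.047, 0.001], [-0.047, 0.999, 0.0], [-0.001, 0.0, -1.0]]
ft_force: [-6.7, -0.6, 18.8]
finger_gap: 0.519
grip_force: 11.9
```

```bash
python3 - <<'E'
from h import *
o=robot.get_obs();print(o["position"],o["ft_force"])
a=robot.camera("wrist")[:,:,::-1];b=robot.camera("side")[:,:,::-1]
im=np.hstack([cv2.resize(a[150:480,150:500],(400,377)),cv2.resize(b[150:300,260:410],(377,377))])
cv2.imwrite("pics/d2.png",im)
E
```

```text
[0.5448 0.0912 0.0646] [-6.6976 -0.6233 18.7942]
```

View pics/d2.png

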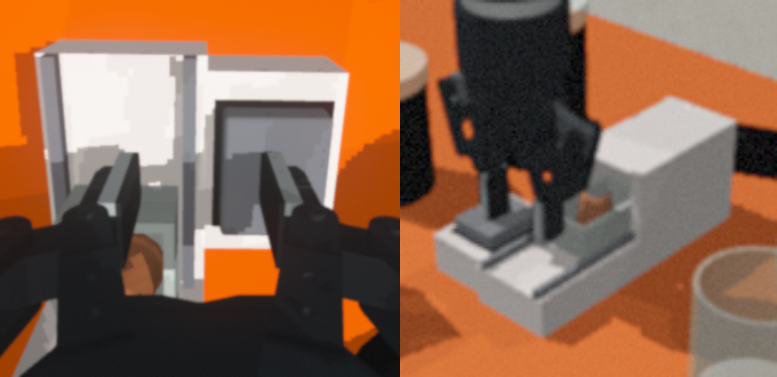

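The key is sunk to its stop and the tray is out, up against the finger (side crop 560,225). I hold briefly and check that it has stopped.

Emit:
drive_tool --delta_rot '[[0,0,0],[0,0,0],[0,0,0],[0,0,0],[0,0,0],[0,0,0],[0,0,0],[0,0,0]]' --linear '[[0,0,0],[0,0,0],[0,0,0],[0,0,0],[0,0,0],[0,0,0],[0,0,0],[0,0,0]]' --fingers '[122,122,122,122,122,122,122,122]'

```text
time_s: 6.2
position: [0.5448, 0.0912, 0.0646]
tool_rot: [[-0.999, -0.047, 0.001], [-0.047, 0.999, 0.0], [-0.001, 0.0, -1.0]]
ft_force: [-6.1, -0.8, 18.8]
finger_gap: 0.519
grip_force: 11.8
```

```bash
python3 - <<'E'
from h import *
o=robot.get_obs();print(o["position"],o["ft_force"])
a=robot.camera("wrist")[:,:,::-1];b=robot.camera("side")[:,:,::-1].copy();C=cam("side");s=[.588,.0635,.0471]
for x,col in((-15,(0,255,255)),(-31,(0,255,0)),(-40,(255,0,0))):
    q=proj(w([[x,-21,56],[x,-21,30]],s),C); cv2.line(b,*[tuple(map(int,np.round(p))) for p in q],col,1)
im=np.hstack([cv2.resize(a[150:480,150:500],(400,377)),cv2.resize(b[190:270,310:390],(377,377),interpolation=0)])
cv2.imwrite("pics/d3.png",im)
E
```

```text
[0.5448 0.0912 0.0646] [-6.0627 -0.8123 18.7734]
```

View pics/d3.png

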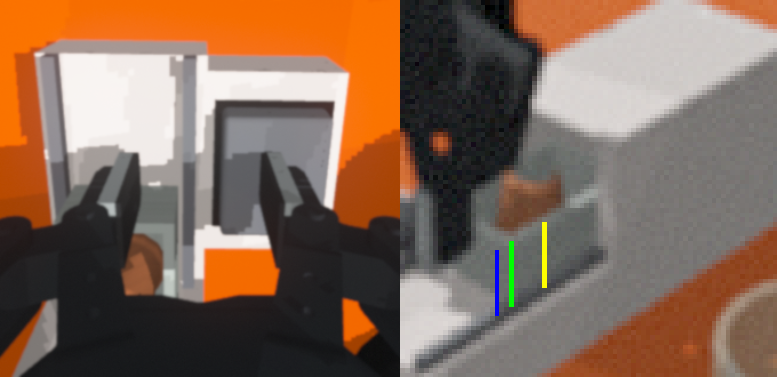

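The tray front is well past the 15 mm line (yellow, crop 545). The view has not changed since the last look, so the tray is at rest against the finger, and the key is at its stop with a steady push.

```bash
python3 -c "
from bench import robot
print(robot.close_job())"
```

```text
the job is handed in; nothing more can be done
None
```

I handed the job in with the key held at its stop (about 19 N) and the tray stopped against the other finger on the runway, out about 30 mm; I saw no sign that anything else was touched, but the judge's verdict was not shown.

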